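# Roll a loaded carrier tray home into a station bay

## Task

Push the yellow carrier tray, with the blue cooling block lying in it, along the roller lane into the slotted bay until it sits fully home against the hidden end stop and the orange flag stays up. Push it rather than gripping or lifting it, and never ram it or press hard against the stop; then let go. Leave the block in the tray and everything else on the bench where it is.

Things in the scene. Friction and masses are not known exactly. Their poses are not given: they have to be found in the camera images.
- lane: Fixed aluminium roller lane, 390 x 150 mm; origin on the bench, its ends at x -190 and +200 mm. The tray travels along its own +x, z up. Free-turning grey rollers, tops 34 mm above the bench. Guide rails (tops 46 mm above the bench) stand 130 mm apart from x = -190 to -18 mm, then close in to 106 mm at x = +60 mm, the bay's mouth.
- bay_mouth (a point): Middle of the white bay's mouth at roller-top height: lane x +60, y 0, z 34 mm; axes as the lane's. Straight walls 106 mm apart go on from here to x +200; from x +72 they carry lips, 41.5 to 47.5 mm above the bench, over the tray's side flanges, leaving 94 mm for its body.
- hood_front (a point): Middle of the front edge of the low white hood's top: lane x +120, y 0, z 91 mm; the hood covers x +120 to +200. Under it is the end stop, clamped at a place unknown: its face lies anywhere from lane x +143 to +173 mm, to be found by touch or by watching the flag. Its two rubber bumpers give (3.5 N per mm) for 6 mm, then are rigid, and spring back: ease off slowly.
- shoe_spot (a point): Red sprung shoe in the bay wall on the lane's -y side (lane x +93, y -46, z 37 mm), sticking 7 mm into the channel. It yields, rubs on the tray's flange and holds the tray where it is left. Entering the bay past it takes a few N, at times up to some 15 N, which is not yet the stop; free rolling before takes under 2 N.
- tray: Loose yellow carrier tray, 127 mm long (x, travel direction), 102 mm wide over its 4 mm thick side flanges, 90 mm over its walls; 0.1 to 0.21 kg without load. Origin under the middle of its underside. Walls above the underside: sides 21, front (+x) 27, flat rear (-x, 82 mm wide, to be pushed on) 41 mm high. It starts on the rollers outside the bay, somewhat askew.
- tray_front (a point): Middle of the outer face of the tray's front wall, 17 mm above its underside.
- tray_rear (a point): Middle of the outer face of the tray's rear wall, 22 mm above its underside; axes as the tray's.
- block: Loose blue cooling block with many small holes, 78 x 115 x 30 mm, lying in the tray (its long side along the tray's); origin under its middle, 4 mm above the tray's underside.
- flag (a joint): Orange flag on the end stop, standing out of the slot in the hood's roof: rad. At 0 it leans away from the mouth; it swings upright and on as the tray's front presses its lever, starting 8 mm before the bumpers: about 0.33 when the front just touches them, up to 0.6 with them pressed in. A weak spring (under 1 N at the lever) returns it to 0.
- tip_box: Bystander: blue pipette tip box with a clear lid, 86 x 118 x 74 mm; origin under its middle.
- tube_rack: Bystander: red microtube rack, 69 x 160 x 46 mm; origin under its middle.
- bottle: Bystander: clear bottle with a blue cap, 56 mm across, 102 mm high; origin under its middle.
- timer: Bystander: white timer, 66 x 70 x 26 mm; origin under its middle.
- tape: Bystander: roll of green tape, 72 mm across, 19 mm high; origin under its middle.
- dish: Bystander: round pink dish, 91 mm across, 16 mm high; origin under its middle.

How it is judged:
On the way, in this order (a step that is already met when the one before it is completed fails the run):
1. the tray's front has entered the bay (x of tray_front in the frame of bay_mouth above 0.01 m and angle between the x axis of tray and the x axis of lane, either way round below 0.1 rad), for 0.1 s.
2. the tray is against the stop and the flag is up (value of joint flag above 0.18 rad), for 0.2 s.
At the end, for the whole second after the job is handed in: The tray rests in the bay against the end stop, straight (within 0.06 rad) and level, its front at least 75 mm inside the mouth and the flag up (over 0.18 rad, that is within about 4 mm of the bumpers); the block lies flat in it; the tray is at rest and released (value of joint flag above 0.18 rad and x of tray_front in the frame of bay_mouth above 0.075 m and angle between the x axis of tray and the x axis of lane, either way round below 0.06 rad and angle between tray's own z axis and vertical below 0.05 rad and horizontal distance between block and tray below 0.012 m and angle between block's own z axis and vertical below 0.08 rad and linear speed of tray below 0.01 m/s and contact force between tray and the arm below 0.2 N and contact force between tray and the fingers below 0.2 N); the robot touches nothing.
It fails at once if the tray is gripped hard, rammed or pressed with more than 40 N (contact force between tray and the fingers above 40 N or contact force between tray and the arm above 40 N).
It fails at once if the tray is lifted off the rollers or tipped (z of tray in the frame of lane above 0.05 m or angle between tray's own z axis and vertical above 0.25 rad).
It fails at once if the block leaves the tray (distance between block and tray above 0.03 m).
It fails at once if a bystander is moved by more than 25 mm (distance of any of tip_box, tube_rack, bottle, timer, tape, dish from where it was at the start of the episode above 0.025 m).
It also fails if it takes over 43 s, if anything falls off the work surface, if the arm or the gripper's body presses on something with over 40 N, if the wrist force passes 120 N, or if a joint passes its speed limit or range.

## Robot

A 6-joint arm with a two-finger parallel gripper is mounted at the origin on a cart in front of the work surface, level with it; the furniture and walls round the work are solid. World frame = base frame: x ahead of the robot, y to its left, z up, the work surface at z = 0. Lengths are in m, angles in rad, forces in N, time in s.
With the tool pointing down it reaches from about 0.35 to 0.775 m from the base axis. Payload 5.5 kg.
Tool frame: the origin (TCP) lies on the centre line of the jaws, within the pads' length; the fingertips stand 11 mm ahead of it and the grasp point (between the pads) lies 8 mm behind it; z points along the fingers, y is the line along which they close (so a half turn about z gives the same grasp; the last joint's range is limited). The gripper opens to 85 mm and grips with 20 to 120 N. Pads are 22 mm wide; open, the fingers measure 114 mm over their backs; the gripper's body (76 mm by 85 mm) begins 54 mm behind the grasp point. The pads swing forward as they close: fully open they stand 13 mm farther back than shut.
Start: joints at [1.18, 0.313, 0.046, 1.304, 0, 1.431], TCP at [0.143, 0.557, 0.242] pointing down, gripper open.
Joint ranges: [-2.76, 2.76], [-0.86, 1.69], [-1.03, 1.26], [-2.2, 2.34], [-1.47, 1.5], [-3.14, 3.14]. Speed limits (rad/s): [2.57, 2.57, 3.14, 3.14, 3.14, 3.14].

## Interface

Orientations are given as a unit quaternion [w, x, y, z].
In Python, from workcell import get_state, eyes, env gives the robot as it stands.
- The arm moves only by the shell command python3 -m inch 'ROWS' [OPENING] [FORCE]. ROWS is JSON, one flat list of numbers, 4 for each row, row after row: the shift along the tool's x, y, z in cm, then the turn about the tool's z in rad. A call has exactly 5 rows; each row shifts and turns the commanded pose from where the row before left it, along the tool's axes as they then stand; what a row does not reach is not made up. A row lasts 1/12 s, in which the tool goes at most 41.7 mm and 7.16 degrees, less where a joint would pass 70% of its speed; a pose out of reach is approached as far as the arm can. A call is refused whole if a number of a shift passes 4.17 or a number of a turn 0.125, either way. A call with a gripper value outside its range is refused whole. OPENING is the opening, from -1 (shut) to 1 (fully open), set as the call begins (- or left out, the last holds). The fingers move at their own pace and stop on an object; FORCE is the grip in N (left out, the last holds). Time passes only in rows, so rows that do not move let the fingers close, or fill a call up. It gives the time, the measured TCP pose, the force, the opening and the grip force at its end, in the units of the state.
- get_state(): the state, without advancing time (a new reading comes with each control period).
- eyes.read_camera(name): name is "side" or "top" or "wrist"; returns the picture (384x512x3 uint8, red, green, blue); there is no depth.
- eyes.camera_info(name): a dict with "fovy" (degrees; the focal length in pixels is half the picture's height over the tangent of half this angle, whatever the lens; pixels are square), "cx", "cy" (the principal point, pixels), "D" ([k1, k2, p1, p2, k3] as OpenCV has them; the pictures are not rectified), "xyz" and "orientation" of the camera in the world. Camera axes: x right, y down, z forward; pixel columns grow to the right and rows downward; lengths in m; the calibration is good to about 2 mm. A picture is of the moment at which its call begins: read the wrist's pose just before it. camera_info takes no time and is no camera call; for the wrist camera it gives the pose at the moment of the call.
- env.hand_in(): hands the job in; it is judged then, once.
The state is a dict: "clock": time; "joint_pos": joint angles; "qvel": joint speeds; "tau": joint torques, N m; "tcp_pos": TCP position; "orientation": TCP orientation; "wrist_force": force on the tool from outside, world axes, zero at the start; "ft_torque": the same for the moment, N m; "finger_gap": finger opening in m; "grip_force": force on a finger pad.
Only numpy, scipy, OpenCV 4.12 (cv2) and the standard library are available. Lean on these libraries where they do the work, as an engineer would, in place of code of your own. Each camera call takes 0.05 s, during which the arm holds its last target. There are 200 camera calls.

## Working session

There is one attempt and no reset: what is moved stays moved. The work goes in short steps, Python scripts to look and compute and a shell command to move; the robot and the scene stay as the last step left them, time stands still between calls to the robot, and variables do not carry over. Pictures are saved under pics/ and viewed, at most 10 in all, crops included, and the job is handed in when it is done.

```bash
mkdir -p pics
cat > h.py <<'E'
import numpy as np, cv2
from workcell import get_state, eyes, env
from scipy.spatial.transform import Rotation as R
def rot(q): return R.from_quat([q[1],q[2],q[3],q[0]]).as_matrix()
def K(i,h=384):
    f=h/2/np.tan(np.radians(i['fovy'])/2); return np.array([[f,0,i['cx']],[0,f,i['cy']],[0,0,1.]])
def snap(n,f):
    i=eyes.camera_info(n); im=eyes.read_camera(n); cv2.imwrite('pics/'+f,im[:,:,::-1]); return i,im
def back(i,px,z):
    "pixels -> world points on plane z"
    p=cv2.undistortPoints(np.array(px,float).reshape(-1,1,2),K(i),np.array(i['D'],float)).reshape(-1,2)
    d=np.c_[p,np.ones(len(p))]@rot(i['orientation']).T; c=np.array(i['xyz'])
    z=np.broadcast_to(z,len(p)); return c+d*((z-c[2])/d[:,2])[:,None]
def proj(i,P):
    Rm=rot(i['orientation']).T; t=-Rm@np.array(i['xyz'])
    return cv2.projectPoints(np.array(P,float).reshape(-1,1,3),cv2.Rodrigues(Rm)[0],t,K(i),np.array(i['D'],float))[0].reshape(-1,2)
E
python3 - <<'E'
from h import *
s=get_state(); print(s['clock'],s['tcp_pos'],s['orientation'],s['finger_gap'])
for n in('top','side'):
    i,im=snap(n,n+'0.png'); print(i)
E
```

```text
0.0 [0.14253908 0.55654275 0.24139606] [-2.48286399e-04  1.25093095e-01  9.92144573e-01 -8.95763860e-04] 0.08528831953529635
{'fovy': 44.71263848528916, 'cx': 265.5567412766372, 'cy': 189.10020914479446, 'D': array([-0.05964473,  0.        ,  0.        ,  0.        ,  0.        ]), 'xyz': array([-0.16986795, -0.31573659,  1.60355059]), 'orientation': array([-0.20550773,  0.80868509, -0.53569538,  0.12971295])}
{'fovy': 54.77244634710303, 'cx': 256.92935264059685, 'cy': 193.11828973175994, 'D': array([-0.03623807,  0.        ,  0.        ,  0.        ,  0.        ]), 'xyz': array([0.33072388, 1.47929353, 0.71240924]), 'orientation': array([ 0.05365341, -0.06111661,  0.82681481, -0.55656387])}
```

View pics/top0.png

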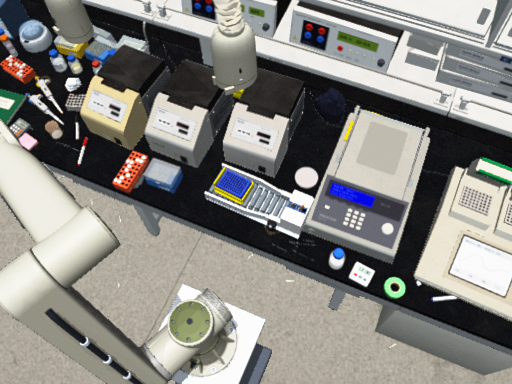

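View pics/side0.png

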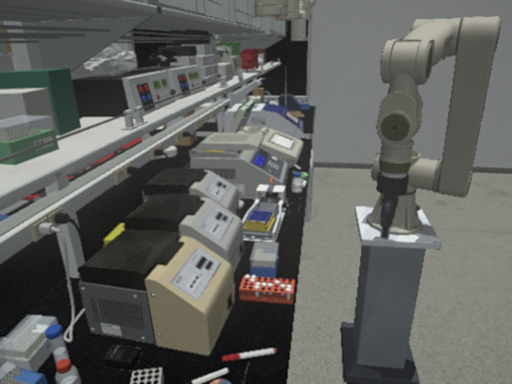

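The top view shows the lane from about (207,190) to (312,215), with the yellow tray at (235,185), the white hood at (297,215), and the dish at (306,177). I'll enlarge that area.

Run:
```python
from h import *
im=cv2.imread('pics/top0.png')[155:245,195:325]
cv2.imwrite('pics/crop0.png',cv2.resize(im,None,fx=6,fy=6,interpolation=cv2.INTER_CUBIC))
i=eyes.camera_info('top')
print(back(i,[[235,185],[297,215],[306,177],[337,258],[362,272],[394,287],[163,175],[130,171]],0.05).round(3))
```

```text
[[ 0.559  0.139  0.05 ]
 [ 0.533 -0.123  0.05 ]
 [ 0.696 -0.097  0.05 ]
 [ 0.433 -0.313  0.05 ]
 [ 0.418 -0.409  0.05 ]
 [ 0.409 -0.527  0.05 ]
 [ 0.491  0.414  0.05 ]
 [ 0.457  0.542  0.05 ]]
```

View pics/crop0.png

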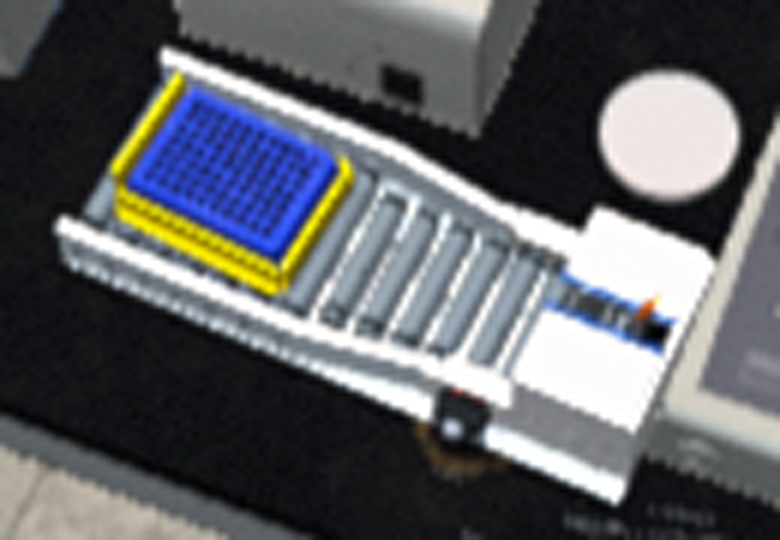

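The crop shows the hood roof corners at crop (595,210), (716,260), (630,432), (515,378), and the rear rail ends at (163,48) and (62,220). The tray's rear wall top runs (180,72)–(115,175), and its front wall top runs (350,160)–(278,292). I'll fit poses to these points.

Run:
```python
from h import *
from scipy.optimize import least_squares
i=eyes.camera_info('top')
c=lambda L:np.array(L,float)/6+[195,155]-0.4
px=c([(595,210),(715,260),(630,432),(515,378),(163,50),(62,222)])
def lane(p,P):
    P=np.array(P,float)/1000; co,s=np.cos(p[2]),np.sin(p[2]); return np.c_[p[0]+co*P[:,0]-s*P[:,1],p[1]+s*P[:,0]+co*P[:,1],P[:,2]]
def P(w,v): return [(120,w,91),(200,w,91),(200,-w,91),(120,-w,91),(-190,v,46),(-190,-v,46)]
f=lambda p:(proj(i,lane(p,P(p[3],p[4])))-px).ravel()
r=least_squares(f,[.54,0.03,-1.7,75,70]);print(r.x,r.fun.round(1))
L=r.x
# tray
pt=c([(180,72),(115,178),(350,160),(278,294)])
w=lambda z,q:back(i,q,z)
T=np.r_[w(.075,pt[:2]),w(.061,pt[2:])]
co,s=np.cos(L[2]),np.sin(L[2]); d=T[:,:2]-L[:2]
print('tray in lane mm',(1000*np.c_[d@[co,s],d@[-s,co]]).round(1)); print(T.round(4))
```

```text
[ 5.50066000e-01  4.17228882e-02 -1.62208282e+00  6.22581239e+01
  6.92455314e+01] [ 0.3  0.   0.3  0.1  0.5 -0.2 -0.8 -0.2  0.2  0.3 -0.5 -0.1]
tray in lane mm [[-162.7   46.1]
 [-162.7  -39.3]
 [ -40.3   42.6]
 [ -37.7  -60.8]]
[[0.6044 0.2019 0.075 ]
 [0.5192 0.2062 0.075 ]
 [0.5946 0.0798 0.061 ]
 [0.4913 0.0825 0.061 ]]
```

```bash
cat >> h.py <<'E'
LANE=[.5501,.0417,-1.6221]
def inlane(P):
    c,s=np.cos(LANE[2]),np.sin(LANE[2]); d=np.atleast_2d(P)[:,:2]-LANE[:2]; return 1000*np.c_[d@[c,s],d@[-s,c]]
E
python3 - <<'E'
from h import *
s=get_state(); M=rot(s['orientation']); tgt=np.array([.562,.242,.2]); n=15
ang=np.arctan2(M[1,0],M[0,0]); print(ang)
d=(tgt-s['tcp_pos'])*100/n; tot=ang-(LANE[2]+np.pi); print(tot)
for k in range(n):
    print((M.T@d).round(2).tolist()); M=M@R.from_euler('z',tot/n).as_matrix()
E
```

```text
2.89077719067021
1.3712845370804172
[-3.23, -1.34, 0.28]
[-3.34, -1.04, 0.28]
[-3.42, -0.73, 0.28]
[-3.47, -0.41, 0.28]
[-3.49, -0.09, 0.28]
[-3.49, 0.23, 0.28]
[-3.45, 0.54, 0.28]
[-3.39, 0.86, 0.28]
[-3.3, 1.16, 0.28]
[-3.18, 1.46, 0.28]
[-3.03, 1.74, 0.28]
[-2.86, 2.01, 0.28]
[-2.66, 2.26, 0.28]
[-2.45, 2.5, 0.28]
[-2.21, 2.71, 0.28]
```

```bash
python3 -m inch '[-3.23,-1.34,0.28,0.0914,-3.34,-1.04,0.28,0.0914,-3.42,-0.73,0.28,0.0914,-3.47,-0.41,0.28,0.0914,-3.49,-0.09,0.28,0.0914]' 0.06 20
python3 -m inch '[-3.49,0.23,0.28,0.0914,-3.45,0.54,0.28,0.0914,-3.39,0.86,0.28,0.0914,-3.3,1.16,0.28,0.0914,-3.18,1.46,0.28,0.0914]'
python3 -m inch '[-3.03,1.74,0.28,0.0914,-2.86,2.01,0.28,0.0914,-2.66,2.26,0.28,0.0914,-2.45,2.5,0.28,0.0914,-2.21,2.71,0.28,0.0914]'
python3 -m inch '[0,0,0,0,0,0,0,0,0,0,0,0,0,0,0,0,0,0,0,0]'
python3 - <<'E'
from h import *
s=get_state(); print(s['tcp_pos'],inlane(s['tcp_pos']),s['finger_gap'],s['wrist_force']); M=rot(s['orientation']);print(M.round(3),np.arctan2(M[1,0],M[0,0])-LANE[2]-np.pi)
i,im=snap('wrist','w1.png');print(i)
E
```

```text
clock: 0.52
tcp_pos: [0.2833, 0.4509, 0.2278]
orientation: [-0.0, 0.348, 0.937, -0.0]
wrist_force: [1.2, 0.0, -0.5]
finger_gap: 0.0456
grip_force: 0.0
clock: 0.93
tcp_pos: [0.4234, 0.3459, 0.2138]
orientation: [-0.0, 0.552, 0.834, -0.0]
wrist_force: [-1.2, 1.2, 0.4]
finger_gap: 0.0457
grip_force: 0.0
clock: 1.35
tcp_pos: [0.5632, 0.2411, 0.1997]
orientation: [-0.0, 0.727, 0.687, -0.0]
wrist_force: [0.3, 0.2, 0.0]
finger_gap: 0.045
grip_force: 0.0
clock: 1.77
tcp_pos: [0.5612, 0.2435, 0.2005]
orientation: [-0.0, 0.724, 0.69, -0.0]
wrist_force: [-0.2, -0.2, 0.8]
finger_gap: 0.0451
grip_force: 0.0
[0.56124844 0.24346885 0.20052953] [[-202.0750838     0.78683014]] 0.04512100265594091 [-0.24736776 -0.18717175  0.76234706]
[[ 0.049  0.999 -0.   ]
 [ 0.999 -0.049  0.   ]
 [ 0.    -0.    -1.   ]] 0.0024073793478116556
{'fovy': 60.09215497461749, 'cx': 256.59016395747534, 'cy': 191.8870933555939, 'D': array([-0.08025102,  0.        ,  0.        ,  0.        ,  0.        ]), 'xyz': array([0.56573617, 0.32316887, 0.3319274 ]), 'orientation': array([ 0.15574144,  0.98748036, -0.02476047, -0.00374933])}
```

View pics/w1.png

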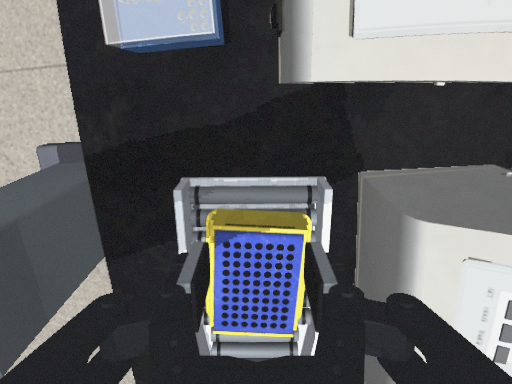

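The wrist view shows the tray's rear wall top edge from about (208,211) to (310,214), its front edge from (211,333) to (299,335), and the lane's rear rail ends at (175,180) and (331,180).

Run:
```python
from h import *
i=eyes.camera_info('wrist')
for n,q,z in[('rear',[[208,211],[311,214]],.075),('front',[[211,333],[299,335]],.061),('rails',[[175,181],[331,180]],.046),('blk',[[216,231],[304,234],[212,329],[295,333]],.068)]: print(n,inlane(back(i,q,z)).round(1).tolist())
```

```text
rear [[-182.1, -38.9], [-179.5, 46.9]]
front [[-43.8, -44.5], [-41.3, 44.8]]
rails [[-199.7, -72.0], [-200.7, 68.4]]
blk [[-160.7, -33.8], [-157.9, 43.0], [-54.9, -42.1], [-50.1, 39.6]]
```

Tray yaw is about -0.04 rad and its rear centre is near lane y +4. I'll move over to y +3 and descend behind it.

```bash
python3 -m inch '[0,0.1,2,0,0,0.1,2,0,0,0,2,0,0,0,2,0,0,0,2,0]'
python3 -m inch '[0,0,1.5,0,0,0,1,0,0,0,1,0,0,0,0,0,0,0,0,0]'
python3 - <<'E'
from h import *
s=get_state(); print(s['tcp_pos'],inlane(s['tcp_pos']),s['wrist_force'])
i,im=snap('wrist','w2.png')
i,im=snap('side','s2.png')
a=cv2.resize(im[170:270,220:330],None,fx=4,fy=4,interpolation=cv2.INTER_CUBIC)
cv2.imwrite('pics/s2c.png',a[:,:,::-1])
E
```

```text
clock: 2.23
tcp_pos: [0.5637, 0.2434, 0.0999]
orientation: [0.0, 0.724, 0.69, 0.0]
wrist_force: [-0.3, -0.2, -0.6]
finger_gap: 0.0454
grip_force: 0.0
clock: 2.65
tcp_pos: [0.5641, 0.2427, 0.0654]
orientation: [-0.0, 0.725, 0.689, -0.0]
wrist_force: [0.2, -0.5, 1.1]
finger_gap: 0.0453
grip_force: 0.0
[0.56410041 0.24268477 0.06543908] [[-201.43828121    3.67525224]] [ 0.17846761 -0.48505414  1.08325312]
```

View pics/w2.png

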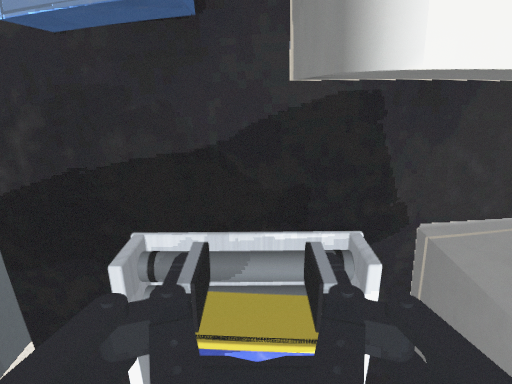

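Run:
```python
from h import *
i=eyes.camera_info('wrist'); s=get_state(); p=s['tcp_pos']; M=rot(s['orientation'])
for dx in(-.011,.011): print(proj(i,[p+M@[dx,-.0225,.011],p+M@[dx,.0225,.011]]).round(0).tolist())
print(inlane(back(i,[[205,293],[312,293],[197,335],[317,335],[135,235],[362,233]],[.038,.038,.075,.075,.046,.046])).round(1).tolist())
```

```text
[[210.0, 278.0], [301.0, 278.0]]
[[208.0, 238.0], [303.0, 238.0]]
[[-169.5, -24.1], [-169.3, 36.6], [-172.3, -22.4], [-172.1, 33.0], [-209.4, -56.6], [-210.3, 58.5]]
```

```bash
python3 -m inch '[-0.2,0,0.3,0,-0.2,0,0.3,0,-0.2,0,0.3,0,-0.2,0,0.3,0,-0.2,0,0,0]'
python3 -m inch '[-0.2,0,0,0,-0.2,0,0,0,-0.2,0,0,0,-0.2,0,0,0,-0.2,0,0,0]'
python3 -m inch '[-0.3,0,0,0,-0.3,0,0,0,-0.3,0,0,0,-0.3,0,0,0,-0.3,0,0,0]'
python3 -m inch '[-0.3,0,0,0,-0.3,0,0,0,-0.3,0,0,0,-0.3,0,0,0,-0.3,0,0,0]'
python3 - <<'E'
from h import *
s=get_state(); print(s['tcp_pos'],inlane(s['tcp_pos']),s['wrist_force'])
i,im=snap('wrist','w3.png')
i,im=snap('top','t3.png')
a=cv2.resize(im[155:245,195:325],None,fx=4,fy=4,interpolation=cv2.INTER_CUBIC)
cv2.imwrite('pics/c3.png',np.vstack([a,cv2.resize(eyes.read_camera('wrist')[200:],(520,187))])[:,:,::-1])
E
```

```text
clock: 3.17
tcp_pos: [0.5633, 0.2319, 0.0525]
orientation: [-0.0, 0.725, 0.689, -0.0]
wrist_force: [0.3, 0.3, -0.0]
finger_gap: 0.0453
grip_force: 0.0
clock: 3.58
tcp_pos: [0.5634, 0.2223, 0.0534]
orientation: [0.0, 0.725, 0.689, 0.0]
wrist_force: [-0.8, 0.8, 0.0]
finger_gap: 0.0455
grip_force: 0.0
clock: 4.0
tcp_pos: [0.5627, 0.2072, 0.0534]
orientation: [0.0, 0.725, 0.689, 0.0]
wrist_force: [0.1, 0.8, -0.4]
finger_gap: 0.0451
grip_force: 0.3
clock: 4.42
tcp_pos: [0.5618, 0.1922, 0.0533]
orientation: [-0.0, 0.725, 0.689, 0.0]
wrist_force: [0.4, -0.2, 0.3]
finger_gap: 0.0455
grip_force: 0.3
[0.56176897 0.1921853  0.05330006] [[-150.88570132    3.93655425]] [ 0.44462372 -0.20919455  0.29339165]
```

View pics/c3.png

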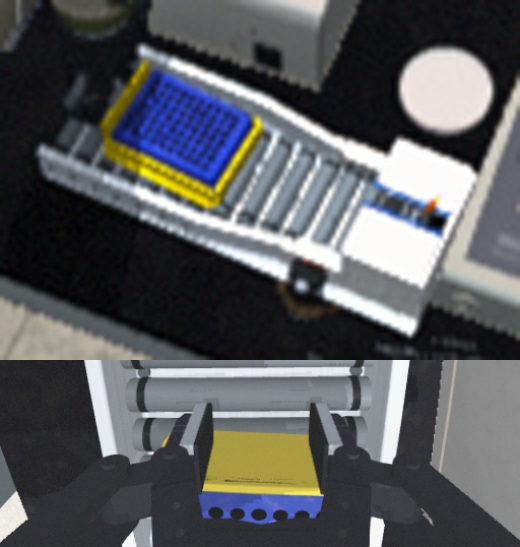

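The tray is being pushed squarely: the rear wall is flush with both fingers, and the top view shows the front wall near crop (240,160). I'll keep pushing and centre it as it goes.

```bash
python3 -m inch '[-0.35,-0.03,0,0,-0.35,-0.03,0,0,-0.35,-0.03,0,0,-0.35,-0.03,0,0,-0.35,-0.03,0,0]'
python3 -m inch '[-0.35,-0.03,0,0,-0.35,-0.03,0,0,-0.35,-0.03,0,0,-0.35,-0.03,0,0,-0.35,-0.03,0,0]'
python3 -m inch '[-0.35,0,0,0,-0.35,0,0,0,-0.35,0,0,0,-0.35,0,0,0,-0.35,0,0,0]'
python3 -m inch '[-0.35,0,0,0,-0.35,0,0,0,-0.35,0,0,0,-0.3,0,0,0,-0.3,0,0,0]'
python3 - <<'E'
from h import *
s=get_state(); print(s['tcp_pos'],inlane(s['tcp_pos']),s['wrist_force'])
i,im=snap('top','t4.png')
a=cv2.resize(im[155:245,195:325],None,fx=4,fy=4,interpolation=cv2.INTER_CUBIC)
cv2.imwrite('pics/c4.png',np.vstack([a,cv2.resize(eyes.read_camera('wrist')[200:],(520,187))])[:,:,::-1])
E
```

```text
clock: 4.98
tcp_pos: [0.5593, 0.1747, 0.0533]
orientation: [0.0, 0.725, 0.689, 0.0]
wrist_force: [0.9, 0.3, -0.2]
finger_gap: 0.045
grip_force: 0.3
clock: 5.4
tcp_pos: [0.5569, 0.1573, 0.0533]
orientation: [-0.0, 0.725, 0.689, 0.0]
wrist_force: [1.5, 0.3, 0.8]
finger_gap: 0.0453
grip_force: 0.3
clock: 5.82
tcp_pos: [0.5561, 0.1399, 0.0533]
orientation: [-0.0, 0.725, 0.689, 0.0]
wrist_force: [-0.3, 0.5, -1.1]
finger_gap: 0.0453
grip_force: 0.3
clock: 6.23
tcp_pos: [0.5552, 0.1234, 0.0533]
orientation: [-0.0, 0.725, 0.689, 0.0]
wrist_force: [2.0, 0.1, 0.8]
finger_gap: 0.0454
grip_force: 0.3
[0.55520496 0.123407   0.05329459] [[-81.86128303   0.90821651]] [1.98941083 0.10856564 0.83463911]
```

View pics/c4.png

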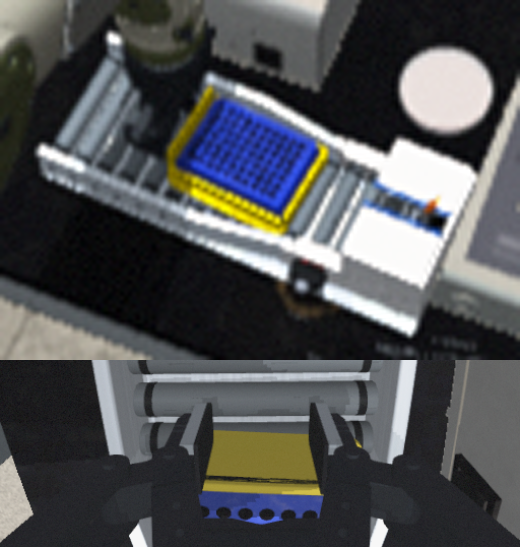

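The tray is straight at the mouth, with the front near crop (300,190). I'll continue more slowly past the shoe.

```bash
python3 -m inch '[-0.25,0,0,0,-0.25,0,0,0,-0.25,0,0,0,-0.25,0,0,0,-0.25,0,0,0]'
python3 -m inch '[-0.25,0,0,0,-0.25,0,0,0,-0.25,0,0,0,-0.25,0,0,0,-0.25,0,0,0]'
python3 -m inch '[-0.25,0,0,0,-0.25,0,0,0,-0.25,0,0,0,-0.25,0,0,0,-0.25,0,0,0]'
python3 -m inch '[-0.2,0,0,0,-0.2,0,0,0,-0.2,0,0,0,-0.2,0,0,0,-0.2,0,0,0]'
cat >> h.py <<'E'
def flag():
    im=eyes.read_camera('top').astype(int)[185:225,270:325]; r,g,b=im[...,0],im[...,1],im[...,2]
    w=np.clip(r-b-60,0,None)*(r>150)*(g<r-40); yy,xx=np.mgrid[185:225,270:325]; s=get_state()
    print('flag px',(w*xx).sum()/max(w.sum(),1),(w*yy).sum()/max(w.sum(),1),w.sum(),'lane',inlane(s['tcp_pos']).round(1),'F',np.round(s['wrist_force'],1))
E
python3 - <<'E'
from h import *
flag()
im=cv2.imread('pics/t4.png')[:,:,::-1]
eyes_read=eyes.read_camera
eyes.read_camera=lambda n:im
flag()
E
```

```text
clock: 6.75
tcp_pos: [0.5545, 0.111, 0.0532]
orientation: [-0.0, 0.725, 0.689, -0.0]
wrist_force: [-1.1, 0.4, -0.7]
finger_gap: 0.0451
grip_force: 0.3
clock: 7.17
tcp_pos: [0.5539, 0.0985, 0.0532]
orientation: [-0.0, 0.725, 0.689, 0.0]
wrist_force: [0.9, 0.6, -0.7]
finger_gap: 0.0457
grip_force: 0.3
clock: 7.58
tcp_pos: [0.5536, 0.087, 0.0534]
orientation: [-0.001, 0.725, 0.689, 0.001]
wrist_force: [0.3, 5.4, -0.2]
finger_gap: 0.0452
grip_force: 2.5
clock: 8.0
tcp_pos: [0.5516, 0.0774, 0.0532]
orientation: [-0.002, 0.725, 0.689, 0.0]
wrist_force: [-2.8, 8.1, 2.6]
finger_gap: 0.045
grip_force: 3.7
flag px 302.6041666666667 205.59583333333333 240 lane [[-35.2  -0.5]] F [-4.1  5.   2.8]
flag px 302.6058091286307 205.58091286307055 241 lane [[-35.2  -0.5]] F [-4.1  5.   2.8]
```

```bash
python3 -m inch '[-0.2,0,0,0,-0.2,0,0,0,-0.2,0,0,0,-0.2,0,0,0,-0.2,0,0,0]'
python3 -m inch '[-0.2,0,0,0,-0.2,0,0,0,-0.2,0,0,0,-0.2,0,0,0,-0.2,0,0,0]'
python3 -c 'from h import *;flag()'
python3 -m inch '[-0.15,0,0,0,-0.15,0,0,0,-0.15,0,0,0,-0.15,0,0,0,-0.15,0,0,0]'
python3 -c 'from h import *;flag()'
```

```text
clock: 8.47
tcp_pos: [0.5502, 0.0678, 0.0532]
orientation: [-0.002, 0.725, 0.689, -0.0]
wrist_force: [-4.5, 8.6, 4.0]
finger_gap: 0.0449
grip_force: 4.2
clock: 8.88
tcp_pos: [0.5495, 0.0576, 0.053]
orientation: [-0.002, 0.725, 0.689, -0.001]
wrist_force: [-4.3, 7.2, 3.4]
finger_gap: 0.0449
grip_force: 3.6
flag px 302.597510373444 205.58091286307055 241 lane [[-15.2  -1.2]] F [-2.9  4.3  0.9]
clock: 9.35
tcp_pos: [0.5495, 0.0499, 0.0529]
orientation: [-0.002, 0.725, 0.689, -0.0]
wrist_force: [-2.9, 7.7, 1.6]
finger_gap: 0.0455
grip_force: 3.5
flag px 302.60330578512395 205.5909090909091 242 lane [[-7.8 -1. ]] F [-2.7  5.7  1.4]
```

```bash
python3 -m inch '[-0.1,0,0,0,-0.1,0,0,0,-0.1,0,0,0,-0.1,0,0,0,-0.1,0,0,0]'|grep force
python3 -c 'from h import *;flag()'
python3 -m inch '[-0.1,0,0,0,-0.1,0,0,0,-0.1,0,0,0,-0.1,0,0,0,-0.1,0,0,0]'|grep force
python3 -c 'from h import *;flag()'
```

```text
wrist_force: [-3.2, 7.0, 1.6]
grip_force: 3.5
flag px 302.6099585062241 205.5850622406639 241 lane [[-3. -1.]] F [-2.5  5.7  1.4]
wrist_force: [-3.4, 7.8, 1.9]
grip_force: 3.6
flag px 302.6041666666667 205.58333333333334 240 lane [[ 1.9 -1. ]] F [-2.9  5.9  1.6]
```

```bash
python3 -m inch '[-0.1,0,0,0,-0.1,0,0,0,-0.1,0,0,0,-0.1,0,0,0,-0.1,0,0,0]'|grep force
python3 -c 'from h import *;flag()'
python3 -m inch '[-0.1,0,0,0,-0.1,0,0,0,-0.1,0,0,0,-0.1,0,0,0,-0.1,0,0,0]'|grep force
python3 -c 'from h import *;flag()'
```

```text
wrist_force: [-2.8, 6.2, 2.7]
grip_force: 3.6
flag px 302.5934959349593 205.58943089430895 246 lane [[ 6.9 -1. ]] F [-3.2  5.4  1.9]
wrist_force: [-3.4, 7.6, 2.1]
grip_force: 3.6
flag px 302.5975609756098 205.58536585365854 246 lane [[11.8 -1. ]] F [-3.5  6.5  1.8]
```

```bash
python3 -m inch '[-0.1,0,0,0,-0.1,0,0,0,-0.1,0,0,0,-0.1,0,0,0,-0.1,0,0,0]'|grep force
python3 -c 'from h import *;flag()'
python3 -m inch '[-0.1,0,0,0,-0.1,0,0,0,-0.1,0,0,0,-0.1,0,0,0,0,0,0,0]'|grep force
python3 - <<'E'
from h import *
flag()
i,im=snap('top','t5.png')
a=cv2.resize(im[155:245,195:325],None,fx=4,fy=4,interpolation=cv2.INTER_CUBIC)
cv2.imwrite('pics/c5.png',np.vstack([a,cv2.resize(eyes.read_camera('side')[160:260,220:320],(520,240))[:,:]])[:,:,::-1])
E
```

```text
wrist_force: [-3.0, 7.3, 1.6]
grip_force: 3.6
flag px 302.6192468619247 205.59832635983264 239 lane [[16.8 -1. ]] F [-2.3  6.2  3.9]
wrist_force: [-4.4, 7.4, 1.3]
grip_force: 3.3
flag px 301.5 203.8397435897436 156 lane [[20.7 -1. ]] F [-2.6  6.6  2.3]
```

View pics/c5.png

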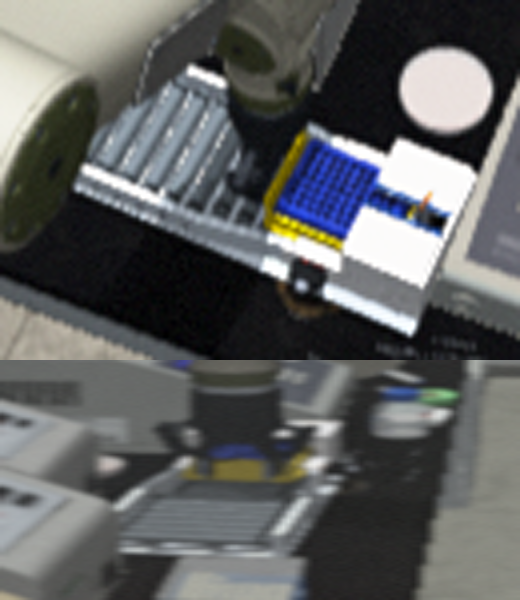

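The flag has begun to swing: its tip went from crop (432,203) to (423,203). The bumpers should be some 5–6 mm further on, so I'll creep in.

```bash
python3 -m inch '[-0.06,0,0,0,-0.06,0,0,0,-0.06,0,0,0,-0.06,0,0,0,-0.06,0,0,0]'|grep force
python3 -c 'from h import *;flag()'
python3 -m inch '[-0.06,0,0,0,-0.06,0,0,0,-0.06,0,0,0,-0.06,0,0,0,0,0,0,0]'|grep force
python3 -c 'from h import *;flag()'
```

```text
wrist_force: [-4.1, 7.8, 1.5]
grip_force: 3.9
flag px 300.0 204.0 12 lane [[23.6 -1. ]] F [-3.2  7.6  2.4]
wrist_force: [-2.7, 8.6, 2.3]
grip_force: 4.4
flag px 298.511961722488 203.47368421052633 209 lane [[25.5 -1. ]] F [-3.6  8.8  2.2]
```

```bash
python3 -m inch '[-0.05,0,0,0,-0.05,0,0,0,-0.05,0,0,0,-0.05,0,0,0,0,0,0,0]'|grep force
python3 -c 'from h import *;flag()'
```

```text
wrist_force: [-2.3, 12.0, 2.2]
grip_force: 6.0
flag px 298.0 202.76470588235293 204 lane [[26.6 -1.1]] F [-2.6 12.3  2.5]
```

Force has risen to 12 N and the flag is well over, so the tray is on the bumpers. I'll ease off slowly.

```bash
python3 -m inch '[0.04,0,0,0,0.04,0,0,0,0.04,0,0,0,0.04,0,0,0,0.04,0,0,0]'|grep force
python3 -m inch '[0.04,0,0,0,0.04,0,0,0,0.04,0,0,0,0.04,0,0,0,0.04,0,0,0]'|grep force
python3 -c 'from h import *;flag()'
python3 -m inch '[0.06,0,0,0,0.06,0,0,0,0.06,0,0,0,0.06,0,0,0,0.06,0,0,0]'|grep force
python3 -c 'from h import *;flag()'
```

```text
wrist_force: [-2.7, 4.1, 0.7]
grip_force: 2.0
wrist_force: [-0.5, 0.8, -0.9]
grip_force: 0.1
flag px 298.51724137931035 202.64827586206897 145 lane [[25.7  1.6]] F [-0.5 -0.1 -0.5]
wrist_force: [0.2, -0.5, -0.9]
grip_force: 0.0
flag px 298.57142857142856 202.5974025974026 154 lane [[22.1  1. ]] F [-0.   0.1 -1. ]
```

The tray is released and the flag is holding. Now I'll back away, then up.

```bash
python3 -m inch '[0.3,0,0,0,0.6,0,0,0,1,0,0,0,1,0,0,0,1,0,0,0]'|grep force
python3 -m inch '[1,0,0,0,0.5,0,-1,0,0,0,-2,0,0,0,-2,0,0,0,-2,0]'|grep force
python3 -m inch '[0,0,-2,0,0,0,-2,0,0,0,-1,0,0,0,0,0,0,0,0,0]'
python3 - <<'E'
from h import *
flag()
im=eyes.read_camera('top')
a=cv2.resize(im[155:245,195:325],None,fx=4,fy=4,interpolation=cv2.INTER_CUBIC)
cv2.imwrite('pics/c6.png',np.vstack([a,cv2.resize(eyes.read_camera('wrist')[200:],(520,187))])[:,:,::-1])
E
```

```text
wrist_force: [-0.2, -0.7, 0.1]
grip_force: 0.0
wrist_force: [0.2, 0.5, -0.2]
grip_force: 0.0
clock: 16.3
tcp_pos: [0.5529, 0.0736, 0.1737]
orientation: [0.0, 0.725, 0.689, 0.0]
wrist_force: [0.2, 0.3, -0.7]
finger_gap: 0.0453
grip_force: 0.0
flag px 298.5496688741722 202.59602649006624 151 lane [[-31.9   0.5]] F [-1.2  0.1 -0. ]
```

View pics/c6.png

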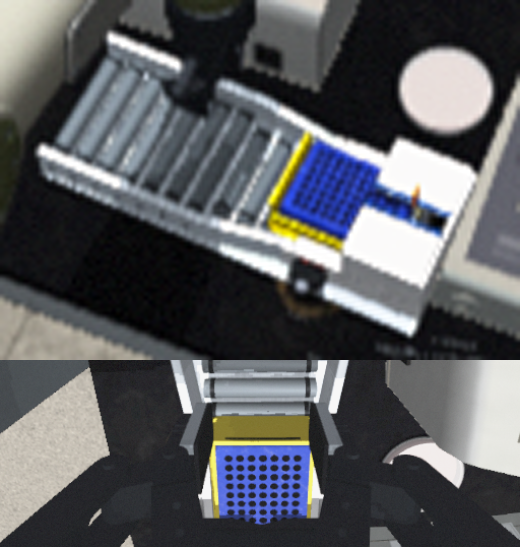

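The flag stands upright at crop (416,195), the tray is straight in the bay with the block flat in it, and the gripper is clear. I'm handing it in.

```bash
python3 -c 'from h import *;print(env.hand_in())'
```

```text
the job is handed in; nothing more can be done
None
```

I pushed the tray home against the end stop (about 12 N at the bumpers) and released it with the flag up and the block in place; I've handed the job in, but no verdict came back.

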